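# Sort the feed tray: black twin housing into the packing lane, white caps into the basket

## Task

Empty the narrow white feed tray by type: put both white caps in the orange basket, and pack the black twin housing in the empty lane of the teal crate, flat on its floor, white discs up and lying straight across the lane like those already packed beside it. Set every piece down gently, never let one drop, and leave the glue bottle, the screwdriver and the tumbler where they are.

Things in the scene. Friction and masses are not known exactly. Their poses are not given: they have to be found in the camera images.
- feed_tray: Fixed white narrow gutter, open on top, 52 x 326 mm outside (y is its length), walls 5 mm thick, 41 mm high, inner floor 5 mm above the bench. Origin at the centre of its underside. Three pieces stand in a row in it, about 96 mm apart, in any order. Fingers fit before and behind each piece in line with the row, but only 3 mm is free beside the housing.
- crate: Fixed teal packing crate with two parallel lanes, walls 5 mm thick and 60 mm high. Origin under the centre of the empty lane, y along the lanes, x across them. Outside it spans x -39 to +112 mm and y -105 to +105 mm. The lane at +73 mm in x is full of black housings that are fixed in place: leave them.
- lane (a point): Centre of the empty lane's floor, 5 mm above the bench. x across the lane, y along it. Inside, 68 mm wide (x), 200 mm long (y), walls 55 mm above this floor. A housing laid across has 4 mm spare at each end, no room for a finger, but room beside it along the lane: held by its ends it must first be put down on the bench and taken again by its long sides.
- basket: Fixed orange plastic basket, open on top, 110 x 150 mm outside (x, y), walls 4 mm thick and 50 mm high. Origin at the centre of its underside.
- basket_in (a point): Centre of the basket's inner floor, 4 mm above the bench; inside the basket is 102 x 142 mm (x, y).
- housing: Loose black plastic twin housing, 60 g: a block 60 mm long (its x axis) x 36 mm wide (y) x 28 mm high, with two low round collars on top (28 mm diameter, 2 mm high, at x = -14.5 and +14.5 mm), each with a white disc. Origin at the centre of its underside, z up. It stands in the feed tray lengthwise.
- cap_a: Loose white round plastic cap, 36 mm diameter, 26 mm high, bevelled at the top, 30 g, standing upright in the feed tray. Origin at the centre of its underside, z up.
- cap_b: A second white cap, the same as cap_a.
- glue: Bystander: small white glue bottle with a green cap, 34 mm diameter, 95 mm tall, standing on the bench. Origin at the centre of its underside.
- screwdriver: Bystander: screwdriver with a red handle, 170 mm long, lying on the bench along its x axis. Origin near the middle of its length, on the bench.
- tumbler: Bystander: cream drinking tumbler with a white lid, 70 mm diameter, 160 mm tall, standing on the bench. Origin at the centre of its underside.

How it is judged (in metres and radians):
At the end, for the whole second after the job is handed in: The housing rests on the empty lane's floor (within 5 mm), centred to 7 mm, discs up (tilt < 0.12 rad), square across the lane to 0.15 rad; both white caps rest inside the basket, any way up (origin under 40 mm above its floor); all at rest (x of housing in the frame of lane between -0.007 and 0.007 m and y of housing in the frame of lane between -0.086 and 0.086 m and z of housing in the frame of lane between -0.004 and 0.005 m and angle between housing's own z axis and vertical below 0.12 rad and angle between the x axis of housing and the x axis of lane, either way round below 0.15 rad and linear speed of each of housing, cap_a, cap_b below 0.02 m/s and x of cap_a in the frame of basket_in between -0.055 and 0.055 m and y of cap_a in the frame of basket_in between -0.075 and 0.075 m and z of cap_a in the frame of basket_in between -0.005 and 0.04 m and x of cap_b in the frame of basket_in between -0.055 and 0.055 m and y of cap_b in the frame of basket_in between -0.075 and 0.075 m and z of cap_b in the frame of basket_in between -0.005 and 0.04 m); the robot touches nothing.
It fails at once if the black housing is dropped: it moves faster than 0.45 m/s while no finger touches it (a free fall of about 10 mm) (linear speed of housing above 0.45 m/s and contact force between the fingers and housing below 0.02 N).
It fails at once if a white cap is dropped: it moves faster than 0.45 m/s while no finger touches it (a free fall of about 10 mm) (linear speed of cap_a above 0.45 m/s and contact force between the fingers and cap_a below 0.02 N).
It fails at once if a white cap is dropped: it moves faster than 0.45 m/s while no finger touches it (a free fall of about 10 mm) (linear speed of cap_b above 0.45 m/s and contact force between the fingers and cap_b below 0.02 N).
It fails at once if the glue bottle, screwdriver or tumbler is shifted by more than 20 mm (distance of any of glue, screwdriver, tumbler from where it was at the start of the episode above 0.02 m).
It fails at once if the glue bottle or tumbler is tipped over (angle between any of glue, tumbler's own z axis and vertical above 0.3 rad).
It also fails if it takes over 70 s, if anything falls off the work surface, if the arm or the gripper's body presses on something with over 40 N, if the wrist force passes 120 N, or if a joint passes its speed limit or range.

## Robot

A 7-joint arm with a two-finger parallel gripper is mounted at the origin on the work surface. World frame = base frame: x ahead of the robot, y to its left, z up, the work surface at z = 0. Lengths are in m, angles in degrees, forces in N, time in s.
With the tool pointing down it reaches from about 0.425 to 0.825 m from the base axis. Payload 3.6 kg.
Tool frame: the origin (TCP) lies midway between the tips of the shut fingers; the grasp point (between the pads) lies 19 mm behind it; z points along the fingers, y is the direction in which the jaws open and shut (so a half turn about z gives the same grasp; the last joint's range is limited). The gripper opens to 93 mm and grips with 3 to 60 N. Pads are 15 mm wide; open, the fingers measure 128 mm over their backs; the gripper's body (75 mm by 188 mm) begins 65 mm behind the grasp point.
Start: joints at [-73.138, 35.231, -0.722, 81.555, 0.464, 63.22, -2.315], TCP at [0.205, 0.617, 0.219] pointing down, gripper open.
Joint ranges: [-178.69, 178.69], [-17.37, 117.87], [-77.05, 75.6], [15.02, 138.74], [-78.02, 258.01], [0.78, 113.62], [-162.83, 162.83]. Speed limits (degrees/s): [159.86, 159.86, 180, 180, 180, 180, 180].

## Interface

Orientations are given as a 3x3 rotation matrix whose columns are the frame's x, y, z axes.
In Python, from workcell import env gives the robot as it stands.
- The arm moves only by the tool carry_out, never from a script. Its argument "series" is a list of rows, each a list of 3 entries, a list of its own where there are three numbers: the turn, a rotation vector about the tool's x, y, z in degrees, then the shift along the tool's x, y, z in mm, then the finger opening in mm, from 0 to 93. In form: [[[rx, ry, rz], [x, y, z], gripper], ...]. A call has exactly 10 rows; each row shifts and turns the commanded pose from where the row before left it, along the tool's axes as they then stand; what a row does not reach is not made up. A row lasts 1/10 s, in which the tool goes at most 50 mm and 8.59 degrees, less where a joint would pass 70% of its speed; a pose out of reach is approached as far as the arm can. A call is refused whole if a number of a shift passes 50 or a number of a turn 8.59, either way. A call with a gripper value outside its range is refused whole. The fingers move at their own pace and stop on an object; the grip force is fixed at half the most. Time passes only in rows, so rows that do not move let the fingers close, or fill a call up. It gives the time, the measured TCP pose, the force and the opening at its end, in the units of the state.
- env.get_obs(): the state, without advancing time (a new reading comes with each control period).
- env.snapshot(name): name is "scene" or "top" or "wrist"; returns (picture, depth): 384x512x3 uint8, red, green, blue; 384x512 float32, m along the optical axis (not along the pixel's ray), 0 where there is no reading.
- env.camera_params(name): a dict with "intrinsics" (3x3 intrinsics, pixels), "eye" and "attitude" of the camera in the world; the wrist camera has in their place "mount" (4x4, takes a point from camera to tool coordinates, whose origin is the TCP and whose axes are the flange's). Camera axes: x right, y down, z forward; pixel columns grow to the right and rows downward; lengths in m; the calibration is good to about 2 mm. A picture is of the moment at which its call begins: read the wrist's pose just before it. camera_params takes no time and is no camera call.
- env.sign_off(): hands the job in, once; it reports no verdict.
Trained networks look in the newest picture that a camera, given by its name, has taken for a name from the list of things; names that differ only in an ending like _2 or _b are one class to them, and where a whole thing is asked for, a point or a joint stands for the part that bears it (a point fixed in the world has none). Each returns a list of dicts, best first, with "score" (0 to 1); they miss things now and then, are a little off and sometimes report something else, mostly with a low value. They report only what shows in the picture. A call takes as long as a camera call.
- env.recognise(target, camera): "box" ([left, top, right, bottom] in pixels, round what is visible of it).
- env.pinpoint(target, camera): "xy" ([column, row] in pixels: a listed point, or the origin of a listed thing).
The state is a dict: "t": time; "joint_pos": joint angles; "qvel": joint speeds; "joint_efforts": joint torques, N m; "ee_pos": TCP position; "tool_rot": TCP orientation; "ft_force": force on the tool from outside, world axes, zero at the start; "wrist_torque": the same for the moment, N m; "gripper_width": finger opening in m.
Only numpy, scipy, OpenCV 4.12 (cv2) and the standard library are available. Lean on these libraries where they do the work, as an engineer would, in place of code of your own. Each camera call takes 0.05 s, during which the arm holds its last target. There are 200 camera calls.

## Working session

There is one attempt and no reset: what is moved stays moved. The work goes in short steps, Python scripts to look and compute and a tool call to move; the robot and the scene stay as the last step left them, time stands still between calls to the robot, and variables do not carry over. Pictures are saved under pics/ and viewed, about 8 in all and at most 12, crops included, and the job is handed in when it is done.

Besides the shell and the picture viewer there is one more tool, called after "Call:" in YAML: its name, and indented under it one key for each argument. carry_out: Moves the arm, as the interface text tells. Its arguments: {"type":"object","properties":{"series":{"type":"array","items":{"type":"array"}}},"required":["series"]}

```bash
mkdir -p pics; cat > h.py <<'E'
import numpy as np, cv2
from workcell import env
def cam(n):
    p=env.camera_params(n); K=np.array(p["intrinsics"])
    if n=="wrist":
        o=env.get_obs(); M=np.array(p["mount"]); R=np.array(o["tool_rot"]); T=np.array(o["ee_pos"])
        return K,R@M[:3,:3],R@M[:3,3]+T
    return K,np.array(p["attitude"]),np.array(p["eye"])
def snap(n,f=None):
    c=cam(n); im,d=env.snapshot(n)
    if f: cv2.imwrite("pics/"+f,im[:,:,::-1])
    return c,im,d
def cloud(c,d):
    K,R,t=c; v,u=np.mgrid[:d.shape[0],:d.shape[1]]
    P=np.stack([(u-K[0,2])/K[0,0]*d,(v-K[1,2])/K[1,1]*d,d],-1)
    return P@R.T+t
def onplane(c,uv,z):
    K,R,t=c; r=R@np.array([(uv[0]-K[0,2])/K[0,0],(uv[1]-K[1,2])/K[1,1],1])
    return t+r*(z-t[2])/r[2]
E
python3 - <<'E'
from h import *
np.set_printoptions(precision=4,suppress=True)
for n in("scene","top"):
    c,im,d=snap(n,n+"0.png"); P=cloud(c,d); print(n,c[2],c[1].tolist(),c[0].tolist())
    for t in("feed_tray","crate","basket","housing","cap_a","glue","screwdriver","tumbler"):
        b=env.recognise(t,n)[:3]; p=env.pinpoint(t,n)[:3]
        print(t,[(np.round(x["box"]).tolist(),round(x["score"],2)) for x in b],[(np.round(x["xy"]).tolist(),round(x["score"],2),onplane(c,x["xy"],0.005)[:2].round(3).tolist()) for x in p])
    for t in("lane","basket_in"):
        print(t,[(onplane(c,x["xy"],0.005).round(3).tolist(),x["score"]) for x in env.pinpoint(t,n)[:2]])
o=env.get_obs();print(o["t"],o["ee_pos"],o["tool_rot"],o["gripper_width"])
a=cv2.imread("pics/scene0.png")
E
```

```text
scene [1.2365 0.672  1.2126] [[-0.6360202387235774, 0.6020792505672637, -0.4826788082880431], [0.7716583469968995, 0.4924591462503208, -0.4025262535343722], [-0.004653111218971274, -0.6284779751994235, -0.7778134630136049]] [[459.79685850913256, 0.0, 245.53747254818225], [0.0, 459.79685850913256, 189.61684510509713], [0.0, 0.0, 1.0]]
feed_tray [([205.0, 155.0, 297.0, 210.0], 0.96)] [([251.0, 188.0], 0.85, [0.47, 0.056])]
crate [([216.0, 214.0, 309.0, 298.0], 0.67)] [([268.0, 252.0], 0.75, [0.632, 0.256]), ([159.0, 166.0], 0.43, [0.597, -0.257])]
basket [([137.0, 138.0, 187.0, 187.0], 0.95)] [([160.0, 166.0], 0.65, [0.596, -0.252])]
housing [([267.0, 189.0, 288.0, 201.0], 0.55)] [([274.0, 198.0], 0.62, [0.455, 0.143])]
cap_a [([249.0, 178.0, 257.0, 185.0], 0.4)] [([251.0, 184.0], 0.63, [0.456, 0.045]), ([227.0, 175.0], 0.38, [0.479, -0.044]), ([252.0, 188.0], 0.32, [0.47, 0.059])]
glue [([322.0, 195.0, 337.0, 217.0], 0.5)] [([326.0, 216.0], 0.5, [0.407, 0.317])]
screwdriver [([182.0, 107.0, 208.0, 122.0], 0.71)] [([183.0, 120.0], 0.61, [0.375, -0.357])]
tumbler [([346.0, 213.0, 379.0,
[... 811 characters left out ...]
] [([377.0, 152.0], 0.7, [0.603, -0.259])]
housing [([207.0, 206.0, 232.0, 221.0], 0.77)] []
cap_a [([250.0, 209.0, 264.0, 217.0], 0.48)] [([295.0, 210.0], 0.64, [0.458, -0.047]), ([255.0, 214.0], 0.46, [0.45, 0.055])]
glue [([138.0, 230.0, 154.0, 245.0], 0.59)] [([149.0, 237.0], 0.77, [0.396, 0.323])]
screwdriver [([406.0, 216.0, 426.0, 283.0], 0.87)] [([416.0, 246.0], 0.92, [0.362, -0.352]), ([377.0, 153.0], 0.42, [0.599, -0.259])]
tumbler [([53.0, 196.0, 110.0, 230.0], 0.6)] [([95.0, 214.0], 0.65, [0.458, 0.458])]
lane [([0.631, 0.264, 0.005], 0.57)]
basket_in []
1.9 [0.205  0.6168 0.2187] [[-0.949   0.3154 -0.    ]
 [ 0.3154  0.949   0.    ]
 [ 0.      0.     -1.    ]] 0.0932557060783564
```

View pics/top0.png

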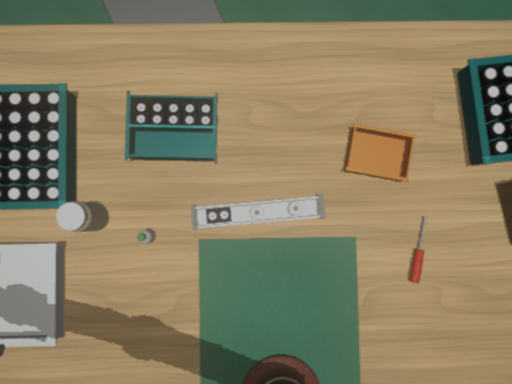

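View pics/scene0.png

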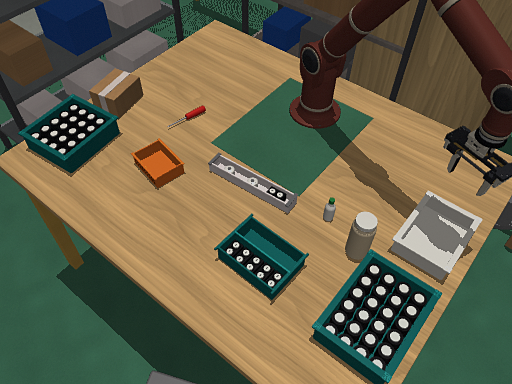

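Top view: the tray runs (192,215)–(325,208). The housing is at (218,214) and the caps are at (256,212) and (295,209). The empty lane is the one nearer the robot, at (173,145), and the basket is at (379,153). Next I refine these using depth.

```bash
python3 - <<'E'
from h import *
np.set_printoptions(precision=4,suppress=True)
c,im,d=snap("top"); P=cloud(c,d)
hsv=cv2.cvtColor(im,cv2.COLOR_RGB2HSV)
def rect(m,z):
    v,u=np.nonzero(m); q=np.array([onplane(c,(a,b),z)[:2] for a,b in zip(u,v)],np.float32)
    r=cv2.minAreaRect(q*1000); return len(q),np.round(r[0],1),np.round(r[1],1),round(r[2],1)
def box(l,t,r,b):
    m=np.zeros(d.shape,bool); m[t:b,l:r]=1; return m
Z=P[...,2]
for n,b,lo,hi in(("tray",(185,185,333,237),.03,.055),("crate",(120,85,224,168),.05,.07),("basket",(338,117,420,188),.04,.06)):
    m=box(*b)&(Z>lo)&(Z<hi)&(d>0); print(n,rect(m,(lo+hi)/2 if n!="tray" else .041), np.median(Z[m]))
    # depth-based
    q=P[m][:,:2].astype(np.float32)*1000; print(cv2.minAreaRect(q))
print("floor z bench",np.median(Z[box(200,170,300,185)]))
# dark housing
m=box(200,200,240,226)&(im.max(2)<70); print("housing dark",rect(m,.033),np.median(Z[m]))
m=box(345,122,412,182)&(hsv[...,0]<16)&(hsv[...,1]>170); print("orange",rect(m,.05))
m=box(122,88,222,166)&(hsv[...,0]>80)&(hsv[...,0]<100)&(hsv[...,1]>120);print("teal",rect(m,.06))
cv2.imwrite("pics/c1.png",cv2.resize(im[85:240,120:420,::-1],None,fx=2.6,fy=2.6,interpolation=cv2.INTER_CUBIC))
E
```

```text
tray (1336, array([453.9,  50. ]), array([ 61.8, 326.3]), 3.9) 0.03960879283729002
((453.8679504394531, 50.24082946777344), (61.77042007446289, 326.60906982421875), 3.9341225624084473)
crate (1351, array([665.4, 256.7]), array([220.5, 166.6]), 87.9) 0.06006175124310431
((665.5083618164062, 257.1725158691406), (221.00901794433594, 167.11854553222656), 87.82091522216797)
basket (723, array([ 595.2, -254.4]), array([158.3, 118.6]), 78.7) 0.050077564657510676
((595.4808959960938, -254.68182373046875), (158.9520721435547, 119.16755676269531), 78.7276382446289)
floor z bench 0.0004728051403771749Traceback (most recent call last):
  File "<stdin>", line 17, in <module>
  File "<stdin>", line 7, in rect
cv2.error: OpenCV(4.12.0) /io/opencv/modules/imgproc/src/convhull.cpp:143: error: (-215:Assertion failed) total >= 0 && (depth == CV_32F || depth == CV_32S) in function 'convexHull'
```

Call:
carry_out:
  series:
    - [[0,0,-7.43],[-19,-45,0],93]
    - [[0,0,-7.43],[-19,-45,0],93]
    - [[0,0,-7.43],[-19,-45,0],93]
    - [[0,0,0],[-19,-45,0],93]
    - [[0,0,0],[-19,-45,0],93]
    - [[0,0,0],[-19,-45,0],93]
    - [[0,0,0],[-19,-45,0],93]
    - [[0,0,0],[-19,-45,0],93]
    - [[0,0,0],[-19,-45,0],93]
    - [[0,0,0],[-19,-45,0],93]

```text
t: 2.95
ee_pos: [0.3901, 0.1674, 0.2192]
tool_rot: [[-0.998, -0.068, 0.001], [-0.068, 0.998, 0.001], [-0.001, 0.001, -1.0]]
ft_force: [0.5, 0.3, -0.0]
gripper_width: 0.0929
```

```bash
cat >> h.py <<'E'
def todo(x,y,z,ang):
    "ang: world angle of the tool y axis (mod 180), z: TCP height; assumes tool down"
    o=env.get_obs(); R=np.array(o["tool_rot"]); p=np.array(o["ee_pos"])
    a=np.degrees(np.arctan2(R[1,1],R[0,1])); da=(ang-a+90)%180-90
    t=np.radians(a+da); Y=np.array([np.cos(t),np.sin(t)]); X=np.array([-Y[1],Y[0]])
    X=np.array([-Y[1],Y[0]]) ; D=np.array([x,y])-p[:2]
    print("t",round(o["t"],2),"p",p.round(4),"a",round(a,2),"tilt",R[:,2].round(3),"j7",o["joint_pos"][6],"w",o["gripper_width"],"F",np.round(o["ft_force"],1))
    print("rz",round(-da,2),"after turn shift x,y,z mm",(1000*np.array([D@X,D@Y,p[2]-z])).round(1))
E
python3 - <<'E'
from h import *
todo(.4475,.146,.15,93.9)
c,im,d=snap("wrist","w1.png"); P=cloud(c,d)
np.savez("w1",P=P,im=im)
for t in("housing","cap_a"):
  print(t,[(onplane(c,x["xy"],.005).round(4),x["score"]) for x in env.pinpoint(t,"wrist")[:3]],[(x["box"],x["score"]) for x in env.recognise(t,"wrist")[:3]])
E
```

```text
t 2.95 p [0.3901 0.1674 0.2192] a 93.92 tilt [ 0.001  0.001 -1.   ] j7 67.19075971149438 w 0.09294230823755088 F [ 0.5  0.3 -0. ]
rz 0.02 after turn shift x,y,z mm [-55.8 -25.2  69.2]
housing [(array([0.4464, 0.1455, 0.005 ]), 0.72), (array([0.4523, 0.4532, 0.005 ]), 0.49)] [([207.2, 203.0, 261.6, 238.3], 0.85)]
cap_a [(array([0.4513, 0.0566, 0.005 ]), 0.73)] [([138.4, 205.2, 172.7, 232.8], 0.93), ([57.1, 207.6, 95.3, 234.7], 0.64)]
```

View pics/w1.png

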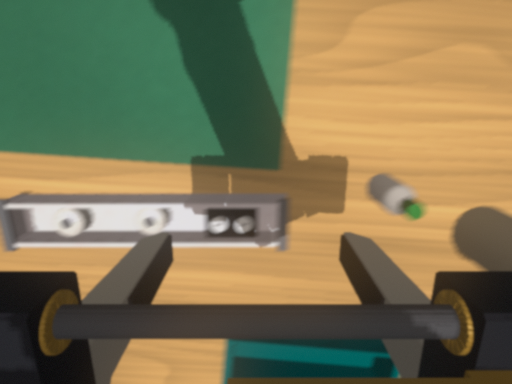

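The wrist view shows the housing at about (231,222), the caps at (153,219) and (72,221), and the glue at (395,196). Next is a precise fit.

```bash
python3 - <<'E'
from h import *
np.set_printoptions(precision=1,suppress=True)
f=np.load("w1.npz");P=f["P"]*1000;Z=P[...,2]
m=np.zeros(Z.shape,bool);m[185:255,0:295]=1
for n,a,b,lo,hi in(("hous",200,265,29,37),("capb",130,178,26,34),("cap2",50,100,26,34)):
    k=m.copy();k[:,:a]=0;k[:,b:]=0;k[:206]=0;k[238:]=0;k&=(Z>lo)&(Z<hi); q=P[k];r=cv2.minAreaRect(q[:,:2].astype(np.float32)); print(n,len(q),r,np.median(q,0))
k=m&(Z>37)&(Z<46);q=P[k];print("tray",cv2.minAreaRect(q[:,:2].astype(np.float32)),np.median(q,0))
E
```

```text
hous 1497 ((449.41961669921875, 143.8677215576172), (38.411033630371094, 72.9561538696289), 3.636681318283081) [446.  147.4  33.7]
capb 664 ((456.7818603515625, 52.655242919921875), (38.08922576904297, 55.27309036254883), 4.023278713226318) [452.7  53.5  29.6]
cap2 704 ((463.3696594238281, -40.236045837402344), (37.83004379272461, 57.304378509521484), 3.739295482635498) [461.3 -41.1  29.3]
tray ((454.04656982421875, 49.714378356933594), (62.630165100097656, 326.17352294921875), 3.92240309715271) [449.5  39.8  40.1]
```

Call:
carry_out:
  series:
    - [[0,0,0],[-28,-12.5,0],76]
    - [[0,0,0],[-28,-12,0],76]
    - [[0,0,0],[0,0,40],76]
    - [[0,0,0],[0,0,40],76]
    - [[0,0,0],[0,0,40],76]
    - [[0,0,0],[0,0,40],76]
    - [[0,0,0],[0,0,25],76]
    - [[0,0,0],[0,0,15],76]
    - [[0,0,0],[0,0,9],76]
    - [[0,0,0],[0,0,0],76]

```text
t: 4.2
ee_pos: [0.4459, 0.15, 0.0088]
tool_rot: [[-0.997, -0.071, -0.002], [-0.071, 0.997, 0.0], [0.002, 0.0, -1.0]]
ft_force: [-0.1, 0.5, 0.7]
gripper_width: 0.0759
```

```bash
python3 -c "
from h import *
todo(.4475,.1465,.01,93.9)"
```

```text
t 4.2 p [0.4459 0.15   0.0088] a 94.08 tilt [-0.002  0.    -1.   ] j7 72.22113271729894 w 0.0759118292887551 F [-0.1  0.5  0.7]
rz 0.18 after turn shift x,y,z mm [-1.4 -3.6 -1.2]
```

Call:
carry_out:
  series:
    - [[0,0,0],[-1.4,-3.6,0],76]
    - [[0,0,0],[0,0,0],50]
    - [[0,0,0],[0,0,0],50]
    - [[0,0,0],[0,0,0],50]
    - [[0,0,0],[0,0,0],50]
    - [[0,0,0],[0,0,0],50]
    - [[0,0,0],[0,0,0],50]
    - [[0,0,0],[0,0,-4],50]
    - [[0,0,0],[0,0,-12],50]
    - [[0,0,0],[0,0,-25],50]

```text
t: 5.2
ee_pos: [0.447, 0.1444, 0.0503]
tool_rot: [[-0.998, -0.068, -0.004], [-0.068, 0.998, -0.002], [0.004, -0.001, -1.0]]
ft_force: [-0.6, -0.8, -0.1]
gripper_width: 0.0601
```

```bash
python3 -c "
from h import *
todo(.60,.06,.10,4)
todo(.60,.06,.10,-2.2)"
```

```text
t 5.2 p [0.447  0.1444 0.0503] a 93.91 tilt [-0.004 -0.002 -1.   ] j7 72.68408892300512 w 0.0601046593235492 F [-0.6 -0.8 -0.1]
rz 89.91 after turn shift x,y,z mm [-94.9 146.7 -49.7]
t 5.2 p [0.447  0.1444 0.0503] a 93.91 tilt [-0.004 -0.002 -1.   ] j7 72.68408892300512 w 0.0601046593235492 F [-0.6 -0.8 -0.1]
rz -83.89 after turn shift x,y,z mm [  78.5 -156.1  -49.7]
```

Call:
carry_out:
  series:
    - [[0,0,0],[0,0,-20],50]
    - [[0,0,0],[-29.3,-20.8,0],50]
    - [[0,0,0],[-29.3,-20.8,0],50]
    - [[0,0,0],[-29.3,-20.8,0],50]
    - [[0,0,0],[-29.3,-20.8,0],50]
    - [[0,0,0],[-29.3,-20.8,0],50]
    - [[0,0,0],[0,0,30],50]
    - [[0,0,0],[0,0,22],50]
    - [[0,0,0],[0,0,5],50]
    - [[0,0,0],[0,0,0],50]

```text
t: 6.2
ee_pos: [0.6009, 0.0512, 0.0134]
tool_rot: [[-0.998, -0.068, -0.002], [-0.068, 0.998, -0.0], [0.002, -0.0, -1.0]]
ft_force: [0.1, -0.3, 0.6]
gripper_width: 0.0597
```

```bash
python3 -c "
from h import *
todo(.60,.05,.004,93.9)"
```

```text
t 6.2 p [0.6009 0.0512 0.0134] a 93.93 tilt [-0.002 -0.    -1.   ] j7 85.01871942986132 w 0.0596902410544619 F [ 0.1 -0.3  0.6]
rz 0.03 after turn shift x,y,z mm [ 1.  -1.2  9.4]
```

Call:
carry_out:
  series:
    - [[0,0,0],[0,0,3],50]
    - [[0,0,0],[0,0,2],50]
    - [[0,0,0],[0,0,2],50]
    - [[0,0,0],[0,0,1],50]
    - [[0,0,0],[0,0,0.5],50]
    - [[0,0,0],[0,0,0.5],50]
    - [[0,0,0],[0,0,0.5],50]
    - [[0,0,0],[0,0,0],50]
    - [[0,0,0],[0,0,0],50]
    - [[0,0,0],[0,0,0],50]

```text
t: 7.2
ee_pos: [0.6018, 0.0512, 0.0055]
tool_rot: [[-0.998, -0.068, 0.0], [-0.068, 0.998, 0.0], [-0.0, 0.0, -1.0]]
ft_force: [-2.8, -0.4, 6.7]
gripper_width: 0.0598
```

Contact is made (6.7 N up). I release, rise and start the turn.

Call:
carry_out:
  series:
    - [[0,0,0],[0,0,0],76]
    - [[0,0,0],[0,0,0],76]
    - [[0,0,0],[0,0,0],76]
    - [[0,0,0],[0,0,-10],76]
    - [[0,0,0],[0,0,-35],76]
    - [[0,0,0],[0,0,-30],76]
    - [[0,0,8.5],[0,0,-20],70]
    - [[0,0,8.5],[0,0,0],70]
    - [[0,0,8.5],[0,0,0],70]
    - [[0,0,8.5],[0,0,0],70]

```text
t: 8.2
ee_pos: [0.6019, 0.0513, 0.1001]
tool_rot: [[-0.862, 0.506, 0.001], [0.506, 0.862, 0.0], [-0.001, 0.001, -1.0]]
ft_force: [-0.3, -0.0, -0.0]
gripper_width: 0.0698
```

Call:
carry_out:
  series:
    - [[0,0,8.5],[0,0,0],70]
    - [[0,0,8.5],[0,0,0],70]
    - [[0,0,8.5],[0,0,0],70]
    - [[0,0,8.5],[0,0,0],70]
    - [[0,0,8.5],[0,0,0],70]
    - [[0,0,8.5],[0,0,0],70]
    - [[0,0,5],[0,0,0],70]
    - [[0,0,0],[0,0,0],70]
    - [[0,0,0],[0,0,0],70]
    - [[0,0,0],[0,0,0],70]

```text
t: 9.2
ee_pos: [0.6017, 0.0512, 0.0994]
tool_rot: [[-0.07, 0.998, 0.0], [0.998, 0.07, 0.0], [0.0, 0.0, -1.0]]
ft_force: [0.1, -0.3, 0.1]
gripper_width: 0.0698
```

```bash
python3 - <<'E'
from h import *
c,im,d=snap("wrist","w2.png"); P=cloud(c,d)
for x in env.pinpoint("housing","wrist")[:2]: print(onplane(c,x["xy"],0).round(4),x)
Z=P[...,2]; 
m=(Z>.02)&(Z<.04)&(np.hypot(P[...,0]-.602,P[...,1]-.051)<.06)&(im.max(2)<110)
m2=(Z>.024)&(Z<.04)&(np.hypot(P[...,0]-.602,P[...,1]-.051)<.05)
for k in(m,m2):
    if k.sum()>10:print(k.sum(),cv2.minAreaRect(P[k][:,:2].astype(np.float32)*1000),np.median(P[k],0))
todo(.602,.0512,.006,3.9)
E
```

```text
[0.6017 0.0516 0.    ] {'xy': [256.6, 197.4], 'score': 0.9}
2454 ((600.8818359375, 53.32090759277344), (35.837860107421875, 58.73781204223633), 4.4367995262146) [0.60006075 0.05576068 0.02775657]
3449 ((600.875244140625, 52.78943634033203), (35.96862030029297, 59.685489654541016), 3.989656686782837) [0.6006881  0.05484676 0.02868829]
t 9.3 p [0.6017 0.0511 0.0993] a 3.95 tilt [ 0.  0. -1.] j7 16.38502104828046 w 0.0699964150598852 F [-0.3  0.1 -0.1]
rz 0.05 after turn shift x,y,z mm [ 0.1  0.3 93.3]
```

View pics/w2.png

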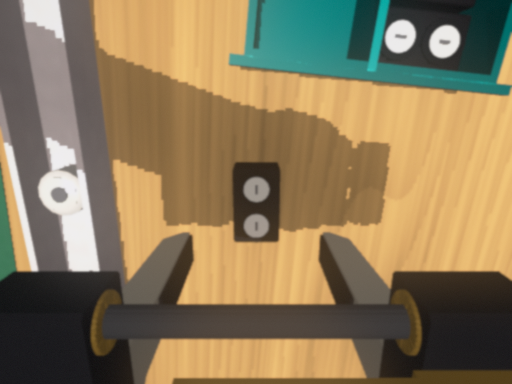

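The housing stands upright at pixel (256,202), centred between the fingers. Now I regrasp it by its long sides.

Call:
carry_out:
  series:
    - [[0,0,0],[0,0,40],52]
    - [[0,0,0],[0,0,34],52]
    - [[0,0,0],[0,0,14],52]
    - [[0,0,0],[0,0,6],52]
    - [[0,0,0],[0,0,0],28]
    - [[0,0,0],[0,0,0],28]
    - [[0,0,0],[0,0,0],28]
    - [[0,0,0],[0,0,0],28]
    - [[0,0,0],[0,0,0],28]
    - [[0,0,0],[0,0,-2],28]

```text
t: 10.3
ee_pos: [0.6018, 0.0513, 0.0075]
tool_rot: [[-0.068, 0.998, 0.0], [0.998, 0.068, 0.0], [0.0, 0.0, -1.0]]
ft_force: [0.4, 0.3, -0.8]
gripper_width: 0.0356
```

```bash
python3 -c "
from h import *
todo(.629,.2585,.14,87.8)"
```

```text
t 10.3 p [0.6018 0.0513 0.0075] a 3.92 tilt [ 0.  0. -1.] j7 19.537025217055497 w 0.03564888892696443 F [ 0.4  0.3 -0.8]
rz -83.88 after turn shift x,y,z mm [ -19.2  208.1 -132.5]
```

Call:
carry_out:
  series:
    - [[0,0,0],[0,0,-15],28]
    - [[0,0,0],[0,0,-40],28]
    - [[0,0,0],[0,0,-48],28]
    - [[0,0,-8.4],[0,0,-48],28]
    - [[0,0,-8.4],[0,0,-40],28]
    - [[0,0,-8.4],[0,0,0],28]
    - [[0,0,-8.4],[0,0,0],28]
    - [[0,0,-8.4],[0,0,0],28]
    - [[0,0,-8.4],[0,0,0],28]
    - [[0,0,-8.4],[0,0,0],28]

```text
t: 11.3
ee_pos: [0.6012, 0.051, 0.1988]
tool_rot: [[-0.891, 0.453, -0.0], [0.453, 0.891, -0.001], [0.0, -0.001, -1.0]]
ft_force: [-0.5, -0.2, -0.9]
gripper_width: 0.0359
```

Call:
carry_out:
  series:
    - [[0,0,-8.4],[0,0,0],28]
    - [[0,0,-8.4],[0,0,0],28]
    - [[0,0,-8.3],[0,0,0],28]
    - [[0,0,0],[-3.8,41.6,0],28]
    - [[0,0,0],[-3.8,41.6,0],28]
    - [[0,0,0],[-3.8,41.6,0],28]
    - [[0,0,0],[-3.8,41.6,0],28]
    - [[0,0,0],[-3.8,41.6,0],28]
    - [[0,0,0],[0,0,0],28]
    - [[0,0,0],[0,0,0],28]

```text
t: 12.3
ee_pos: [0.6278, 0.2594, 0.198]
tool_rot: [[-0.999, 0.035, -0.001], [0.035, 0.999, -0.001], [0.001, -0.001, -1.0]]
ft_force: [-0.2, -0.9, -0.5]
gripper_width: 0.0355
```

```bash
python3 - <<'E'
from h import *
todo(.629,.2585,.10,87.8)
c,im,d=snap("wrist","w3.png"); P=cloud(c,d); np.savez("w3",P=P,im=im)
for x in env.pinpoint("lane","wrist")[:2]: print("lane",onplane(c,x["xy"],.005).round(4),x)
for x in env.pinpoint("housing","wrist")[:3]: print(x)
Z=P[...,2]; m=(Z>.05)&(Z<.068)&(im[...,2].astype(int)>im[...,0]+25)
r=cv2.minAreaRect(P[m][:,:2].astype(np.float32)*1000); print(m.sum(),r)
E
```

```text
t 12.3 p [0.6278 0.2594 0.198 ] a 87.97 tilt [-0.001 -0.001 -1.   ] j7 65.66291602895556 w 0.035470013719043805 F [-0.2 -0.9 -0.5]
rz 0.17 after turn shift x,y,z mm [-1.2 -0.9 98. ]
lane [0.6241 0.2616 0.005 ] {'xy': [256.6, 169.9], 'score': 0.82}
{'xy': [257.8, 240.7], 'score': 0.69}
3493 ((663.4247436523438, 328.24530029296875), (362.0384826660156, 157.91163635253906), 88.43728637695312)
```

View pics/w3.png

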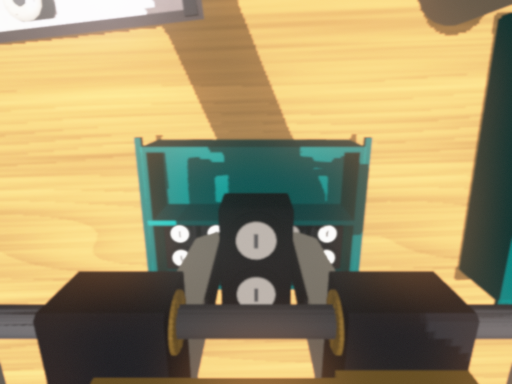

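The crate fills cols 135–370, with the near rim at row ~143 and the divider at row ~221. The held housing is level, discs up, in the middle. I measure the rims from depth.

```bash
python3 - <<'E'
from h import *
f=np.load("w3.npz");P=f["P"]*1000;im=f["im"].astype(int)
c=cam("wrist"); g=cv2.cvtColor(f["im"],cv2.COLOR_RGB2GRAY).astype(int)
for col in(175,200,315,340):
    print(col,[(r,*P[r,col].round(0).astype(int).tolist(),*im[r,col].tolist()) for r in list(range(135,153,1))+list(range(203,228,2)) if 50<P[r,col,2]<66])
for row in(160,185,200): print(row,[(k,*P[row,k].round(0).astype(int).tolist()) for k in list(range(132,152))+list(range(355,376)) if 50<P[row,k,2]<66])
E
```

```text
175 [(146, 588, 186, 56, 87, 117, 106), (147, 588, 187, 59, 88, 150, 139), (148, 589, 187, 59, 88, 166, 156), (149, 590, 187, 59, 87, 171, 160), (150, 591, 186, 59, 86, 170, 160), (151, 592, 186, 59, 85, 170, 161), (217, 660, 177, 51, 57, 85, 80), (219, 661, 178, 55, 56, 93, 88), (221, 661, 179, 59, 55, 161, 155), (223, 663, 179, 60, 59, 183, 175)]
200 [(146, 589, 209, 55, 76, 116, 107), (147, 589, 210, 59, 78, 151, 142), (148, 590, 210, 60, 80, 170, 161), (149, 591, 210, 59, 79, 174, 165), (150, 592, 210, 59, 77, 174, 165), (151, 593, 210, 59, 76, 173, 164), (219, 662, 203, 55, 42, 78, 75), (221, 662, 204, 60, 42, 89, 87)]
315 [(145, 592, 318, 51, 80, 91, 79), (146, 592, 317, 57, 81, 114, 104), (147, 593, 317, 58, 82, 146, 136), (148, 594, 317, 58, 81, 162, 152), (149, 595, 317, 59, 80, 167, 157), (150, 596, 317, 59, 79, 166, 156), (151, 597, 317, 57, 80, 167, 158), (217, 665, 320, 50, 34, 70, 67), (219, 666, 319, 55, 35, 73, 70), (221, 666, 318, 60, 36, 85, 82), (223, 668, 318, 60, 37, 88, 85)]
340 [(145, 593, 342, 52, 89, 92, 79), (146, 593, 341, 57, 88, 114, 102), (147, 594, 340,
[... 1190 characters left out ...]
), (358, 631, 359, 58), (359, 631, 359, 60), (360, 631, 360, 60), (361, 631, 361, 60), (362, 631, 363, 59), (363, 631, 363, 60), (364, 631, 364, 60), (365, 631, 365, 59), (366, 631, 366, 60), (367, 631, 367, 60)]
200 [(141, 638, 148, 60), (142, 639, 149, 59), (143, 638, 150, 60), (144, 639, 151, 59), (145, 639, 152, 59), (146, 639, 153, 59), (147, 639, 154, 59), (148, 639, 155, 59), (149, 639, 156, 58), (150, 639, 157, 59), (151, 639, 157, 57), (355, 647, 358, 56), (356, 645, 357, 60), (357, 646, 359, 59), (358, 646, 360, 59), (359, 646, 360, 59), (360, 646, 361, 60), (361, 646, 362, 60), (362, 646, 363, 59), (363, 646, 365, 59), (364, 646, 366, 58), (365, 647, 367, 58), (366, 646, 367, 60)]
```

Call:
carry_out:
  series:
    - [[0,0,0],[-3,-1.4,0],28]
    - [[0,0,0],[0,0,40],28]
    - [[0,0,0],[0,0,40],28]
    - [[0,0,0],[0,0,30],28]
    - [[0,0,0],[0,0,13],28]
    - [[0,0,0],[0,0,0],28]
    - [[0,0,0],[0,0,0],28]
    - [[0,0,0],[0,0,0],28]
    - [[0,0,0],[0,0,0],28]
    - [[0,0,0],[0,0,0],28]

```text
t: 13.45
ee_pos: [0.6322, 0.2571, 0.0764]
tool_rot: [[-0.999, 0.038, 0.002], [0.038, 0.999, 0.001], [-0.002, 0.001, -1.0]]
ft_force: [-0.9, -0.4, -1.1]
gripper_width: 0.0358
```

```bash
python3 - <<'E'
from h import *
todo(.6308,.258,.011,88)
c,im,d=snap("wrist"); P=cloud(c,d)*1000
cv2.imwrite("pics/w4.png",cv2.resize(im[60:330,60:460,::-1],None,fx=2,fy=2))
for col in(170,190,330,350):
    q=P[:,col]; k=(q[:,2]>57)&(q[:,2]<63)&(np.arange(384)<290); r=np.nonzero(k)[0]; print(col,[(int(i),int(q[i,0]),int(q[i,1])) for j,i in enumerate(r) if j==0 or r[j-1]!=i-1 or j==len(r)-1 or r[j+1]!=i+1])
for col in(235,256,280):
    q=P[:,col]; k=(q[:,2]>85)&(q[:,2]<112)&(np.arange(384)<330); r=np.nonzero(k)[0]; print("h",col,q[r[::12]].round(1).tolist(), q[r[-1]])
E
```

```text
t 13.45 p [0.6322 0.2571 0.0764] a 87.81 tilt [ 0.002  0.001 -1.   ] j7 66.19495665107875 w 0.03577108028269912 F [-0.9 -0.4 -1.1]
rz -0.19 after turn shift x,y,z mm [ 1.4  0.9 65.4]
170 [(168, 588, 210), (177, 593, 210)]
190 [(169, 589, 222), (177, 593, 222)]
330 [(167, 591, 302), (176, 596, 301)]
350 [(167, 591, 313), (176, 596, 313)]
h 235 [[600.7, 249.0, 86.5], [603.2, 249.5, 97.2], [608.0, 249.4, 100.3], [614.7, 248.9, 98.7], [620.6, 248.6, 99.3], [627.8, 248.1, 97.8], [635.2, 247.6, 96.3], [640.3, 247.5, 99.0], [647.4, 247.1, 98.7]] [650.68456008 246.90461541  98.91001884]
h 256 [[601.2, 259.4, 86.3], [603.4, 259.3, 97.9], [608.5, 259.1, 100.1], [614.4, 258.9, 100.3], [620.6, 258.6, 100.1], [627.0, 258.4, 99.9], [633.9, 258.1, 99.3], [641.0, 257.9, 98.5], [646.9, 257.6, 100.0]] [650.31839847 257.51718244 100.03878785]
h 280 [[601.3, 271.4, 85.7], [603.8, 270.6, 96.5], [608.7, 270.3, 99.3], [615.3, 270.3, 98.0], [621.1, 270.1, 99.1], [628.4, 270.1, 97.2], [634.9, 270.0, 97.3], [640.7, 269.8, 98.9], [647.9, 269.7, 98.3]] [651.77304777 269.61063944  98.63492628]
```

View pics/w4.png

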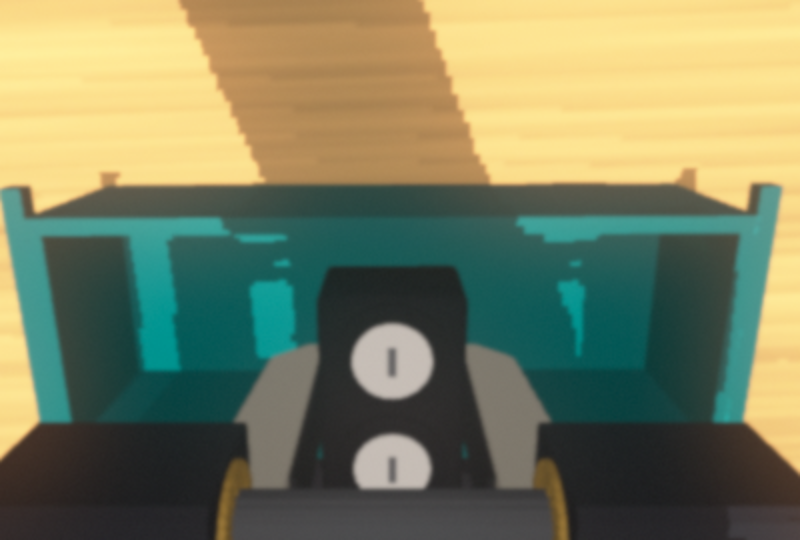

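Call:
carry_out:
  series:
    - [[0,0,-0.2],[2,0.9,0],28]
    - [[0,0,0],[0,0,0],28]
    - [[0,0,0],[0,0,15],28]
    - [[0,0,0],[0,0,15],28]
    - [[0,0,0],[0,0,12],28]
    - [[0,0,0],[0,0,10],28]
    - [[0,0,0],[0,0,6],28]
    - [[0,0,0],[0,0,2],28]
    - [[0,0,0],[0,0,0],28]
    - [[0,0,0],[0,0,0],28]

```text
t: 14.5
ee_pos: [0.6301, 0.2579, 0.0157]
tool_rot: [[-0.999, 0.035, 0.001], [0.035, 0.999, 0.0], [-0.001, 0.001, -1.0]]
ft_force: [-0.7, -0.4, -0.9]
gripper_width: 0.0356
```

```bash
python3 - <<'E'
from h import *
todo(.6302,.258,.0105,88)
E
```

```text
t 14.5 p [0.6301 0.2579 0.0157] a 88.01 tilt [ 0.001  0.    -1.   ] j7 66.37562281967523 w 0.035590950943761926 F [-0.7 -0.4 -0.9]
rz 0.01 after turn shift x,y,z mm [-0.1  0.1  5.2]
```

No wall contact so far. I lower the last 5 mm slowly.

Call:
carry_out:
  series:
    - [[0,0,0],[0,0,1.5],28]
    - [[0,0,0],[0,0,1],28]
    - [[0,0,0],[0,0,1],28]
    - [[0,0,0],[0,0,0.7],28]
    - [[0,0,0],[0,0,0.5],28]
    - [[0,0,0],[0,0,0.5],28]
    - [[0,0,0],[0,0,0.3],28]
    - [[0,0,0],[0,0,0],28]
    - [[0,0,0],[0,0,0],28]
    - [[0,0,0],[0,0,0],28]

```text
t: 15.5
ee_pos: [0.6297, 0.2578, 0.0117]
tool_rot: [[-0.999, 0.035, 0.0], [0.035, 0.999, 0.0], [-0.0, 0.0, -1.0]]
ft_force: [-3.7, -1.6, 8.7]
gripper_width: 0.0358
```

Call:
carry_out:
  series:
    - [[0,0,0],[0,0,0],56]
    - [[0,0,0],[0,0,0],56]
    - [[0,0,0],[0,0,0],56]
    - [[0,0,0],[0,0,-8],56]
    - [[0,0,0],[0,0,-30],56]
    - [[0,0,0],[0,0,-45],56]
    - [[0,0,0],[0,0,-45],56]
    - [[0,0,0],[0,0,-45],56]
    - [[0,0,0],[0,0,0],56]
    - [[0,0,0],[0,0,0],56]

```text
t: 16.5
ee_pos: [0.6302, 0.258, 0.1844]
tool_rot: [[-0.999, 0.035, 0.003], [0.035, 0.999, 0.001], [-0.003, 0.001, -1.0]]
ft_force: [-0.1, 1.4, -0.6]
gripper_width: 0.0561
```

```bash
python3 - <<'E'
from h import *
todo(.4535,.0515,.06,93.9)
c,im,d=snap("wrist","w5.png"); P=cloud(c,d)*1000
for x in env.pinpoint("housing","wrist")[:3]: print(onplane(c,x["xy"],.005).round(4),x)
for x in env.pinpoint("lane","wrist")[:1]: print(onplane(c,x["xy"],.005).round(4),x)
Z=P[...,2]; m=(Z>30)&(Z<38)&(im.max(2)<90)&(np.hypot(P[...,0]-630,P[...,1]-258)<36)
print(m.sum(),cv2.minAreaRect(P[m][:,:2].astype(np.float32)),np.median(Z[m]))
E
```

```text
t 16.5 p [0.6302 0.258  0.1844] a 88.01 tilt [ 0.003  0.001 -1.   ] j7 65.95561310116096 w 0.05605097289858917 F [-0.1  1.4 -0.6]
rz -5.89 after turn shift x,y,z mm [ 190.3 -194.   124.4]
[0.6279 0.2596 0.005 ] {'xy': [255.8, 173.3], 'score': 0.59}
1437 ((631.6671752929688, 258.7846984863281), (35.89853286743164, 64.5567855834961), 88.67352294921875) 32.7823458097094
```

View pics/w5.png

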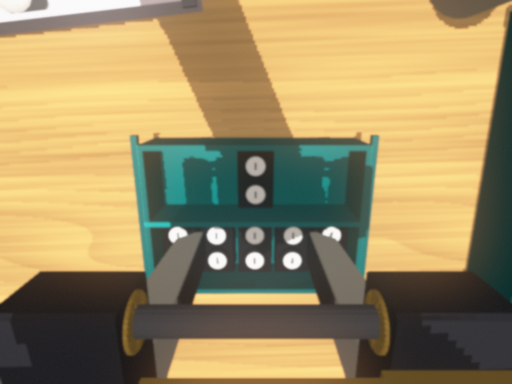

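The housing sits flat and square in the lane at pixel (255,180), with its top at 32.8 mm. Now the caps.

Call:
carry_out:
  series:
    - [[0,0,-5.9],[0,0,0],60]
    - [[0,0,0],[31.7,-32.2,0],60]
    - [[0,0,0],[31.7,-32.2,0],60]
    - [[0,0,0],[31.7,-32.2,0],60]
    - [[0,0,0],[31.7,-32.2,0],60]
    - [[0,0,0],[31.7,-32.2,0],60]
    - [[0,0,0],[31.7,-32.2,0],60]
    - [[0,0,0],[0,0,0],60]
    - [[0,0,0],[0,0,40],60]
    - [[0,0,0],[0,0,20],60]

```text
t: 17.65
ee_pos: [0.4518, 0.052, 0.1204]
tool_rot: [[-0.998, -0.068, -0.003], [-0.068, 0.998, -0.0], [0.003, -0.0, -1.0]]
ft_force: [0.3, 0.2, -0.5]
gripper_width: 0.0602
```

```bash
python3 - <<'E'
from h import *
todo(.4538,.0525,.0085,93.9)
c,im,d=snap("wrist"); P=cloud(c,d)*1000
for x in env.pinpoint("cap_a","wrist")[:3]: print(onplane(c,x["xy"],.005).round(4),x)
for x in env.recognise("cap_a","wrist")[:3]: b=x["box"];print(onplane(c,((b[0]+b[2])/2,(b[1]+b[3])/2),.025).round(4),x)
E
```

```text
t 17.65 p [0.4518 0.052  0.1204] a 93.89 tilt [-0.003 -0.    -1.   ] j7 85.92876969684797 w 0.060154065459799996 F [ 0.3  0.2 -0.5]
rz -0.01 after turn shift x,y,z mm [ -2.    0.4 111.9]
[0.4546 0.0515 0.005 ] {'xy': [253.5, 195.3], 'score': 0.98}
[ 0.4653 -0.043   0.005 ] {'xy': [147.8, 199.9], 'score': 0.71}
[0.4554 0.0537 0.025 ] {'box': [232.7, 184.3, 279.2, 221.9], 'score': 0.97}
[ 0.4605 -0.0403  0.025 ] {'box': [120.3, 181.7, 166.4, 221.5], 'score': 0.59}
[ 0.5454 -0.1636  0.025 ] {'box': [0.0, 272.0, 16.9, 293.1], 'score': 0.42}
```

Call:
carry_out:
  series:
    - [[0,0,0],[-2.5,0.3,20],60]
    - [[0,0,0],[0,0,35],60]
    - [[0,0,0],[0,0,35],60]
    - [[0,0,0],[0,0,15],60]
    - [[0,0,0],[0,0,7],60]
    - [[0,0,0],[0,0,0],28]
    - [[0,0,0],[0,0,0],28]
    - [[0,0,0],[0,0,0],28]
    - [[0,0,0],[0,0,0],28]
    - [[0,0,0],[0,0,0],28]

```text
t: 18.8
ee_pos: [0.4563, 0.0526, 0.0117]
tool_rot: [[-0.998, -0.068, 0.002], [-0.068, 0.998, 0.0], [-0.002, 0.0, -1.0]]
ft_force: [-0.4, -0.9, 5.6]
gripper_width: 0.035
```

```bash
python3 - <<'E'
from h import *
todo(.595,-.225,.12,93.9)
todo(.595,-.285,.12,93.9)
todo(.4605,-.042,.12,93.9)
E
```

```text
t 18.8 p [0.4563 0.0526 0.0117] a 93.91 tilt [ 0.002  0.    -1.   ] j7 86.27753997687134 w 0.03499699002275658 F [-0.4 -0.9  5.6]
rz 0.01 after turn shift x,y,z mm [-119.5 -286.4 -108.3]
t 18.8 p [0.4563 0.0526 0.0117] a 93.91 tilt [ 0.002  0.    -1.   ] j7 86.27753997687134 w 0.03499699002275658 F [-0.4 -0.9  5.6]
rz 0.01 after turn shift x,y,z mm [-115.4 -346.3 -108.3]
t 18.8 p [0.4563 0.0526 0.0117] a 93.91 tilt [ 0.002  0.    -1.   ] j7 86.27753997687134 w 0.03499699002275658 F [-0.4 -0.9  5.6]
rz 0.01 after turn shift x,y,z mm [   2.3  -94.7 -108.3]
```

Closing pushed the tool 3 mm up, so the pads probably sit on the bevel. I reopen, go lower and regrip.

Call:
carry_out:
  series:
    - [[0,0,0],[0,0,0],58]
    - [[0,0,0],[0,0,0],58]
    - [[0,0,0],[0,0,0],58]
    - [[0,0,0],[0,0,0],58]
    - [[0,0,0],[0,0,0],58]
    - [[0,0,0],[0,0,0],58]
    - [[0,0,0],[0,0,0],58]
    - [[0,0,0],[0,0,0],58]
    - [[0,0,0],[0,0,0],58]
    - [[0,0,0],[0,0,0],58]

```text
t: 19.8
ee_pos: [0.4555, 0.0525, 0.0107]
tool_rot: [[-0.998, -0.068, -0.0], [-0.068, 0.998, -0.0], [0.0, -0.0, -1.0]]
ft_force: [0.4, 0.1, -0.0]
gripper_width: 0.058
```

```bash
python3 - <<'E'
from h import *
todo(.4545,.0522,.0065,93.9)
c,im,d=snap("wrist")
for x in env.recognise("cap_a","wrist")[:3]: b=x["box"];print(onplane(c,((b[0]+b[2])/2,(b[1]+b[3])/2),.025).round(4),x)
E
```

```text
t 19.8 p [0.4555 0.0525 0.0107] a 93.91 tilt [-0. -0. -1.] j7 86.27612637171534 w 0.05803083663722965 F [ 0.4  0.1 -0. ]
rz 0.01 after turn shift x,y,z mm [ 1.  -0.2  4.2]
[ 0.4564 -0.0378  0.025 ] {'box': [31.5, 233.5, 119.7, 270.5], 'score': 0.91}
[0.4561 0.0535 0.025 ] {'box': [219.6, 235.5, 291.0, 289.6], 'score': 0.79}
```

Call:
carry_out:
  series:
    - [[0,0,0],[0.7,0,2],58]
    - [[0,0,0],[0,0,2],58]
    - [[0,0,0],[0,0,0],58]
    - [[0,0,0],[0,0,0],28]
    - [[0,0,0],[0,0,0],28]
    - [[0,0,0],[0,0,0],28]
    - [[0,0,0],[0,0,0],28]
    - [[0,0,0],[0,0,0],28]
    - [[0,0,0],[0,0,0],28]
    - [[0,0,0],[0,0,0],28]

```text
t: 20.9
ee_pos: [0.4548, 0.0525, 0.0067]
tool_rot: [[-0.998, -0.068, 0.0], [-0.068, 0.998, -0.0], [-0.0, -0.0, -1.0]]
ft_force: [-0.2, -0.5, -1.2]
gripper_width: 0.0355
```

Call:
carry_out:
  series:
    - [[0,0,0],[0,0,-2],28]
    - [[0,0,0],[0,0,-3],28]
    - [[0,0,0],[0,0,-3],28]
    - [[0,0,0],[0,0,0],28]
    - [[0,0,0],[0,0,0],28]
    - [[0,0,0],[0,0,0],28]
    - [[0,0,0],[0,0,0],28]
    - [[0,0,0],[0,0,0],28]
    - [[0,0,0],[0,0,0],28]
    - [[0,0,0],[0,0,0],28]

```text
t: 21.9
ee_pos: [0.4548, 0.0524, 0.0146]
tool_rot: [[-0.998, -0.068, -0.0], [-0.068, 0.998, -0.0], [0.0, -0.0, -1.0]]
ft_force: [-0.8, -0.4, -0.7]
gripper_width: 0.0351
```

```bash
python3 - <<'E'
from h import *
todo(.595,-.225,.12,93.9)
c,im,d=snap("wrist");cv2.imwrite("pics/w6.png",im[150:384,:,::-1])
E
```

```text
t 21.9 p [0.4548 0.0524 0.0146] a 93.91 tilt [-0. -0. -1.] j7 86.26769438171395 w 0.03509273195210243 F [-0.8 -0.4 -0.7]
rz 0.01 after turn shift x,y,z mm [-121.  -286.3 -105.4]
```

View pics/w6.png

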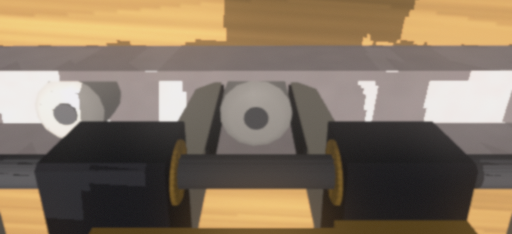

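Cap held, upright at (256,262) in the full image. The caps will go diagonally in the basket so the second grasp clears the first cap.

Call:
carry_out:
  series:
    - [[0,0,0],[0,0,-20],28]
    - [[0,0,0],[0,0,-40],28]
    - [[0,0,0],[0,0,-40],28]
    - [[0,0,7.6],[0,0,0],28]
    - [[0,0,7.6],[0,0,0],28]
    - [[0,0,0],[-30,-30,0],28]
    - [[0,0,0],[-30,-30,0],28]
    - [[0,0,0],[-30,-30,0],28]
    - [[0,0,0],[0,-45,0],28]
    - [[0,0,0],[0,-45,0],28]

```text
t: 22.95
ee_pos: [0.5082, -0.143, 0.1144]
tool_rot: [[-0.981, 0.194, 0.0], [0.194, 0.981, -0.0], [-0.0, 0.0, -1.0]]
ft_force: [0.9, -1.2, 0.2]
gripper_width: 0.0351
```

```bash
python3 - <<'E'
from h import *
todo(.624,-.2425,.06,78.7)
c,im,d=snap("top"); P=cloud(c,d)*1000; Z=P[...,2]
E
```

```text
t 22.95 p [ 0.5082 -0.143   0.1144] a 78.79 tilt [ 0. -0. -1.] j7 96.16995564741843 w 0.03508011786615249 F [ 0.9 -1.2  0.2]
rz 0.09 after turn shift x,y,z mm [-133.1  -74.9   54.4]
```

Call:
carry_out:
  series:
    - [[0,0,0],[-33,-18,0],28]
    - [[0,0,0],[-33,-18,0],28]
    - [[0,0,0],[-33,-18,0],28]
    - [[0,0,0],[-33,-18,0],28]
    - [[0,0,0],[0,0,0],28]
    - [[0,0,0],[0,0,0],28]
    - [[0,0,0],[0,0,0],28]
    - [[0,0,0],[0,0,0],28]
    - [[0,0,0],[0,0,0],28]
    - [[0,0,0],[0,0,0],28]

```text
t: 24.0
ee_pos: [0.623, -0.2375, 0.115]
tool_rot: [[-0.981, 0.195, -0.0], [0.195, 0.981, 0.0], [0.0, 0.0, -1.0]]
ft_force: [-0.1, 0.5, -0.2]
gripper_width: 0.0351
```

```bash
python3 - <<'E'
from h import *
todo(.624,-.2425,.015,78.7)
c,im,d=snap("wrist","w7.png"); P=cloud(c,d)*1000
for x in env.recognise("basket","wrist")[:1]: print(x)
for x in env.pinpoint("basket_in","wrist")[:2]: print(onplane(c,x["xy"],.004).round(4),x)
E
```

```text
t 24.0 p [ 0.623  -0.2375  0.115 ] a 78.75 tilt [-0.  0. -1.] j7 101.11133159853125 w 0.035116164754187155 F [-0.1  0.5 -0.2]
rz 0.05 after turn shift x,y,z mm [ -2.   -4.7 100. ]
{'box': [104.1, 96.3, 336.7, 253.4], 'score': 0.88}
[ 0.5955 -0.2565  0.004 ] {'xy': [226.6, 167.7], 'score': 0.83}
```

View pics/w7.png

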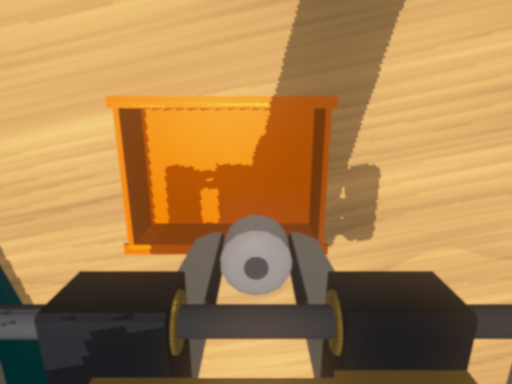

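Basket walls are cols 110–335, rows 97–250; basket_in comes out at (0.5955, −0.2565), agreeing with my estimate. The cap is held upright at (256,262). Lowering.

Call:
carry_out:
  series:
    - [[0,0,0],[0,-5.6,0],28]
    - [[0,0,0],[0,0,30],28]
    - [[0,0,0],[0,0,30],28]
    - [[0,0,0],[0,0,25],28]
    - [[0,0,0],[0,0,12],28]
    - [[0,0,0],[0,0,6],28]
    - [[0,0,0],[0,0,0],28]
    - [[0,0,0],[0,0,0],28]
    - [[0,0,0],[0,0,2],28]
    - [[0,0,0],[0,0,0],28]

```text
t: 25.15
ee_pos: [0.6225, -0.2438, 0.0105]
tool_rot: [[-0.981, 0.196, 0.001], [0.196, 0.981, -0.001], [-0.001, -0.0, -1.0]]
ft_force: [-0.1, -0.3, -0.0]
gripper_width: 0.0354
```

```bash
python3 - <<'E'
from h import *
todo(.622,-.243,.0057,78.7)
E
```

```text
t 25.15 p [ 0.6225 -0.2438  0.0105] a 78.71 tilt [ 0.001 -0.001 -1.   ] j7 102.04586800212599 w 0.03536131946156519 F [-0.1 -0.3 -0. ]
rz 0.01 after turn shift x,y,z mm [0.7 0.7 4.8]
```

Then slow contact, release and rise.

Call:
carry_out:
  series:
    - [[0,0,0],[0,0,1.5],28]
    - [[0,0,0],[0,0,1],28]
    - [[0,0,0],[0,0,1],28]
    - [[0,0,0],[0,0,0.7],28]
    - [[0,0,0],[0,0,0.5],28]
    - [[0,0,0],[0,0,0.5],28]
    - [[0,0,0],[0,0,0],28]
    - [[0,0,0],[0,0,0],28]
    - [[0,0,0],[0,0,0],28]
    - [[0,0,0],[0,0,0],28]

```text
t: 26.15
ee_pos: [0.6221, -0.2436, 0.0058]
tool_rot: [[-0.981, 0.196, -0.0], [0.196, 0.981, 0.0], [0.0, 0.0, -1.0]]
ft_force: [-2.4, 0.2, 6.2]
gripper_width: 0.0352
```

Call:
carry_out:
  series:
    - [[0,0,0],[0,0,0],48]
    - [[0,0,0],[0,0,0],48]
    - [[0,0,0],[0,0,0],48]
    - [[0,0,0],[0,0,-8],48]
    - [[0,0,0],[0,0,-30],48]
    - [[0,0,0],[0,0,-40],48]
    - [[0,0,0],[0,0,-40],48]
    - [[0,0,-7.6],[0,0,0],60]
    - [[0,0,-7.6],[0,0,0],60]
    - [[0,0,0],[0,0,0],60]

```text
t: 27.15
ee_pos: [0.6221, -0.2437, 0.1231]
tool_rot: [[-0.998, -0.068, 0.001], [-0.068, 0.998, 0.0], [-0.001, 0.0, -1.0]]
ft_force: [0.1, -0.7, 0.9]
gripper_width: 0.0599
```

```bash
python3 - <<'E'
from h import *
todo(.461,-.042,.12,93.9)
E
```

```text
t 27.15 p [ 0.6221 -0.2437  0.1231] a 93.89 tilt [ 0.001  0.    -1.   ] j7 113.83376239224357 w 0.05988685469486302 F [ 0.1 -0.7  0.9]
rz -0.01 after turn shift x,y,z mm [147.  212.2   3.1]
```

Call:
carry_out:
  series:
    - [[0,0,0],[24.5,35.3,0],60]
    - [[0,0,0],[24.5,35.3,0],60]
    - [[0,0,0],[24.5,35.3,0],60]
    - [[0,0,0],[24.5,35.3,0],60]
    - [[0,0,0],[24.5,35.3,0],60]
    - [[0,0,0],[24.5,35.3,0],60]
    - [[0,0,0],[0,0,0],60]
    - [[0,0,0],[0,0,0],60]
    - [[0,0,0],[0,0,0],60]
    - [[0,0,0],[0,0,0],60]

```text
t: 28.15
ee_pos: [0.4621, -0.0437, 0.1225]
tool_rot: [[-0.998, -0.065, 0.001], [-0.065, 0.998, -0.001], [-0.001, -0.001, -1.0]]
ft_force: [-0.1, -0.1, 0.3]
gripper_width: 0.0599
```

```bash
python3 - <<'E'
from h import *
todo(.461,-.0425,.0067,93.9)
c,im,d=snap("wrist")
for x in env.pinpoint("cap_a","wrist")[:2]: print(onplane(c,x["xy"],.005).round(4),x)
for x in env.recognise("cap_a","wrist")[:2]: b=x["box"];print(onplane(c,((b[0]+b[2])/2,(b[1]+b[3])/2),.025).round(4),x)
E
```

```text
t 28.15 p [ 0.4621 -0.0437  0.1225] a 93.73 tilt [ 0.001 -0.001 -1.   ] j7 97.28995203631808 w 0.059874344311145626 F [-0.1 -0.1  0.3]
rz -0.17 after turn shift x,y,z mm [  1.    1.3 115.8]
[ 0.4618 -0.0424  0.005 ] {'xy': [255.9, 191.0], 'score': 0.86}
[ 0.4635 -0.0424  0.025 ] {'box': [235.4, 178.9, 276.2, 220.0], 'score': 0.94}
[ 0.5422 -0.2249  0.025 ] {'box': [0.0, 242.5, 94.8, 297.9], 'score': 0.7}
```

Call:
carry_out:
  series:
    - [[0,0,0],[0.8,1.3,20],60]
    - [[0,0,0],[0,0,30],60]
    - [[0,0,0],[0,0,30],60]
    - [[0,0,0],[0,0,20],60]
    - [[0,0,0],[0,0,10],60]
    - [[0,0,0],[0,0,3],60]
    - [[0,0,0],[0,0,0],60]
    - [[0,0,0],[0,0,0],58]
    - [[0,0,0],[0,0,0],58]
    - [[0,0,0],[0,0,0],58]

```text
t: 29.3
ee_pos: [0.4606, -0.0411, 0.0102]
tool_rot: [[-0.998, -0.068, 0.002], [-0.068, 0.998, -0.0], [-0.002, -0.0, -1.0]]
ft_force: [-0.3, -0.2, -0.1]
gripper_width: 0.0582
```

Call:
carry_out:
  series:
    - [[0,0,0],[0,-0.8,2],58]
    - [[0,0,0],[0,0,1.5],58]
    - [[0,0,0],[0,0,0],28]
    - [[0,0,0],[0,0,0],28]
    - [[0,0,0],[0,0,0],28]
    - [[0,0,0],[0,0,0],28]
    - [[0,0,0],[0,0,0],28]
    - [[0,0,0],[0,0,0],28]
    - [[0,0,0],[0,0,0],28]
    - [[0,0,0],[0,0,0],28]

```text
t: 30.3
ee_pos: [0.4601, -0.0419, 0.0059]
tool_rot: [[-0.998, -0.068, -0.0], [-0.068, 0.998, -0.0], [0.0, -0.0, -1.0]]
ft_force: [-0.5, -0.5, -0.7]
gripper_width: 0.0353
```

Call:
carry_out:
  series:
    - [[0,0,0],[0,0,-3],28]
    - [[0,0,0],[0,0,-5],28]
    - [[0,0,0],[0,0,-20],28]
    - [[0,0,0],[0,0,-40],28]
    - [[0,0,0],[0,0,-40],28]
    - [[0,0,7.6],[0,0,0],28]
    - [[0,0,7.6],[0,0,0],28]
    - [[0,0,0],[0,0,0],28]
    - [[0,0,0],[0,0,0],28]
    - [[0,0,0],[0,0,0],28]

```text
t: 31.3
ee_pos: [0.4599, -0.0418, 0.1138]
tool_rot: [[-0.981, 0.194, -0.001], [0.194, 0.981, 0.0], [0.001, -0.0, -1.0]]
ft_force: [0.0, 0.1, -0.6]
gripper_width: 0.0353
```

```bash
python3 - <<'E'
from h import *
todo(.568,-.269,.0145,78.7)
E
```

```text
t 31.3 p [ 0.4599 -0.0418  0.1138] a 78.83 tilt [-0.001  0.    -1.   ] j7 86.13098635776414 w 0.035281276836173374 F [ 0.   0.1 -0.6]
rz 0.13 after turn shift x,y,z mm [-150.5 -201.6   99.3]
```

Call:
carry_out:
  series:
    - [[0,0,0],[-25,-33.6,0],28]
    - [[0,0,0],[-25,-33.6,0],28]
    - [[0,0,0],[-25,-33.6,0],28]
    - [[0,0,0],[-25,-33.6,0],28]
    - [[0,0,0],[-25,-33.6,0],28]
    - [[0,0,0],[-25,-33.6,0],28]
    - [[0,0,0],[0,0,0],28]
    - [[0,0,0],[0,0,0],28]
    - [[0,0,0],[0,0,0],28]
    - [[0,0,0],[0,0,0],28]

```text
t: 32.3
ee_pos: [0.5676, -0.2669, 0.1138]
tool_rot: [[-0.981, 0.193, -0.001], [0.193, 0.981, 0.002], [0.001, 0.001, -1.0]]
ft_force: [-0.1, -0.2, -0.2]
gripper_width: 0.0355
```

```bash
python3 - <<'E'
from h import *
todo(.568,-.269,.0145,78.7)
c,im,d=snap("wrist","w8.png")
for x in env.recognise("cap_a","wrist")[:3]: b=x["box"];print(onplane(c,((b[0]+b[2])/2,(b[1]+b[3])/2),.025).round(4),x)
E
```

```text
t 32.3 p [ 0.5676 -0.2669  0.1138] a 78.86 tilt [-0.001  0.002 -1.   ] j7 105.44943607078011 w 0.03554454666758512 F [-0.1 -0.2 -0.2]
rz 0.16 after turn shift x,y,z mm [-0.8 -2.  99.3]
[ 0.6045 -0.2392  0.025 ] {'box': [281.1, 228.1, 309.3, 244.4], 'score': 0.78}
[ 0.6208 -0.2761  0.025 ] {'box': [220.8, 219.3, 291.1, 303.0], 'score': 0.62}
```

View pics/w8.png

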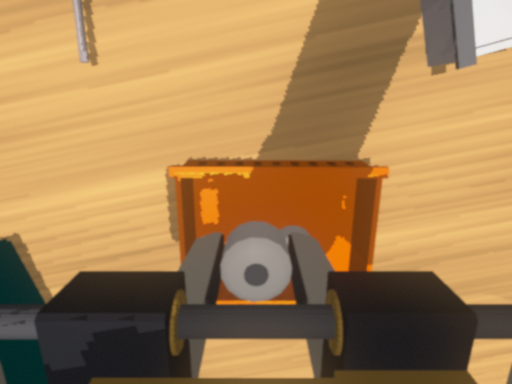

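The second cap is held upright at (256,267), and the basket walls clear the fingers. Lowering.

Call:
carry_out:
  series:
    - [[0,0,0],[0,-2,0],28]
    - [[0,0,0],[0,0,30],28]
    - [[0,0,0],[0,0,30],28]
    - [[0,0,0],[0,0,25],28]
    - [[0,0,0],[0,0,12],28]
    - [[0,0,0],[0,0,6],28]
    - [[0,0,0],[0,0,0],28]
    - [[0,0,0],[0,0,0],28]
    - [[0,0,0],[0,0,0],28]
    - [[0,0,0],[0,0,0],28]

```text
t: 33.4
ee_pos: [0.568, -0.2713, 0.012]
tool_rot: [[-0.981, 0.196, 0.002], [0.196, 0.981, -0.001], [-0.002, -0.001, -1.0]]
ft_force: [0.7, 0.0, -0.1]
gripper_width: 0.035
```

Call:
carry_out:
  series:
    - [[0,0,0],[0,0,2],28]
    - [[0,0,0],[0,0,1.5],28]
    - [[0,0,0],[0,0,1.5],28]
    - [[0,0,0],[0,0,1],28]
    - [[0,0,0],[0,0,1],28]
    - [[0,0,0],[0,0,0.5],28]
    - [[0,0,0],[0,0,0.5],28]
    - [[0,0,0],[0,0,0],28]
    - [[0,0,0],[0,0,0],28]
    - [[0,0,0],[0,0,0],28]

```text
t: 34.4
ee_pos: [0.5673, -0.2709, 0.0049]
tool_rot: [[-0.981, 0.196, -0.0], [0.196, 0.981, 0.0], [0.0, 0.0, -1.0]]
ft_force: [-4.0, 1.7, 11.2]
gripper_width: 0.0352
```

Call:
carry_out:
  series:
    - [[0,0,0],[0,0,0],48]
    - [[0,0,0],[0,0,0],48]
    - [[0,0,0],[0,0,0],48]
    - [[0,0,0],[0,0,-8],48]
    - [[0,0,0],[0,0,-30],48]
    - [[0,0,0],[0,0,-45],48]
    - [[0,0,0],[0,0,-45],48]
    - [[0,0,0],[0,0,-45],48]
    - [[0,0,0],[0,0,0],48]
    - [[0,0,0],[0,0,0],48]

```text
t: 35.4
ee_pos: [0.5681, -0.2705, 0.1772]
tool_rot: [[-0.981, 0.195, 0.003], [0.195, 0.981, -0.0], [-0.003, 0.0, -1.0]]
ft_force: [-0.9, -0.4, -0.3]
gripper_width: 0.0478
```

```bash
python3 - <<'E'
from h import *
todo(.568,-.269,.0145,78.7)
c,im,d=snap("wrist","w9.png")
for x in env.pinpoint("cap_a","wrist")[:3]: print(onplane(c,x["xy"],.004).round(4),x)
c,im,d=snap("top"); 
for t in("glue","screwdriver","tumbler","housing"): print(t,[(onplane(c,x["xy"],.005)[:2].round(3),round(x["score"],2)) for x in env.pinpoint(t,"top")[:1]])
E
```

```text
t 35.4 p [ 0.5681 -0.2705  0.1772] a 78.76 tilt [ 0.003 -0.    -1.   ] j7 105.3211164675346 w 0.04775941122850718 F [-0.9 -0.4 -0.3]
rz 0.06 after turn shift x,y,z mm [  0.3   1.4 162.7]
[ 0.6215 -0.2406  0.004 ] {'xy': [290.7, 218.1], 'score': 0.62}
glue [(array([0.396, 0.319]), 0.56)]
screwdriver [(array([ 0.348, -0.353]), 0.74)]
tumbler [(array([0.45 , 0.464]), 0.72)]
housing [(array([0.629, 0.258]), 0.68)]
```

View pics/w9.png

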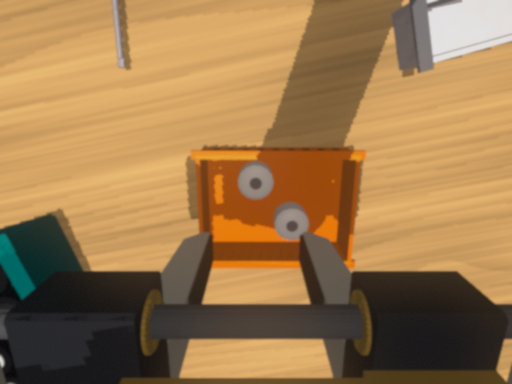

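Both caps stand in the basket at (256,181) and (291,221). The housing is at (0.629, 0.258), at the lane centre, and the arm is clear. Handing in.

```bash
python3 -c "
from workcell import env
print(env.sign_off())"
```

```text
the job is handed in; nothing more can be done
None
```

I emptied the feed tray and handed the job in at about 35 s of the 70 s allowed. `sign_off` gives no verdict, so whether it passed rests on the checks below.

- **Housing:** I set it down on the bench, took it again by its long sides and lowered it into the empty lane. The wrist picture afterwards showed it square across the lane with its discs up. Its top was at 32.8 mm, which fits lying flat on the floor. The top camera put it at (0.629, 0.258), within about 1 mm of my lane-centre estimate of (0.630, 0.258).
- **Caps:** both stand upright in the basket in the last picture. The network only reported one of them there, so I went by the picture for the second.
- **First cap grip:** my first grip on it caught the bevel and pushed the tool up. I reopened and gripped lower before lifting.
- **Set-downs:** I released each piece only after the wrist force showed contact, at 6 to 11 N.
- **Bystanders:** the glue and tumbler read within 4 to 10 mm of their first top-camera readings. The screwdriver read 14 mm off along its length. The arm passed well clear of it, so I took that as network error and did not check it another way.

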